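# Crank the side guide up to the carton

### The job

Fit the loose crank fully down onto the square end of the lane's upright spindle and wind it clockwise by its handle, several full turns, until the long side guide stands right beside the blue carton: touching, or with a gap of at most 5 mm, and without shoving the carton along or knocking the tape dispenser beside the lane. Then lift the crank off, stand it upright on its hub in the grey tool tray and let go.

Things in the scene. Friction and masses are not known exactly. Their poses are not given: they have to be found in the camera images.
- crank_hub (a point): Centre (half-way up) of the loose steel crank's hub, an upright square column 30 x 30 mm, 54 mm tall, standing on its foot (27 mm below this point). z is up, x points along the arm to the handle. The arm, 16 mm wide and 10 mm thick, lies 24 to 34 mm above the foot, and a counterweight sticks out 23 mm to -x (14 to 34 mm up, 26 mm wide), so grip the hub across y, on its two free faces. 0.4 kg, balanced on the hub.
- crank_foot (a point): The same crank: centre of the hub's foot face, at the mouth of its blind square socket: 17.8 mm wide, 27 mm deep, sides parallel to the hub's. Axes as crank_hub.
- crank_grip (a point): The same crank: centre of its upright black handle, 60 mm from the hub's axis along +x and 66 mm above the foot. The handle is a round sleeve, 22 mm in diameter, 36 to 96 mm above the foot, that spins freely on its pin: it can be held without turning the wrist while it is led round the circle. Axes as crank_hub.
- spindle_seat (a point): On the axis of the lane's upright spindle, at the round shoulder (60 mm above the table) where the crank's foot rests when fully on. From here the square steel end, 16 x 16 mm, stands up 24 mm, its top 6 mm tapered to 9 x 9 mm. Grey gear housing 110 x 90 mm, 52 mm high. z is up; x, y are square to the flats and turn with the shaft. Crank fits in all four quarter turns.
- spindle (a joint): Turn of the spindle in rad, growing clockwise seen from above; -0.8 to 0.8 at the start. It is stiff (0.12 N m, 2 N at the handle), stays where it is left and has no stop in the range needed. Clockwise moves the side guide towards the carton, 15 mm a full turn; anticlockwise moves it back. About 2.4 to 4 turns are needed.
- guide_face (a point): Middle of the inner face of the side guide, an aluminium bar 180 mm long, 12 mm thick, 30 mm tall (43 to 73 mm above the table), parallel to the carton. It cannot be pushed by hand, only driven by the spindle. y points square across the lane from the guide to the carton, the way it travels; z is up.
- carton_side (a point): Middle, at guide height, of the blue carton's long side that faces the guide. The carton (200 x 80 x 60 mm, about 0.5 kg) lies loose on the roller bed, its underside 40 mm above the table. Axes parallel to guide_face's; the gap to close is this point's y in the frame of guide_face, 40 to 60 mm at the start.
- tray_in (a point): Centre of the inner floor (4 mm above the table) of the fixed grey tool tray, an open box 190 mm (x) by 150 mm (y) outside, 22 mm high, walls 4 mm. It may stand on either side of the lane, the crank on the other side. z is up.
- dispenser: Not to be moved: navy tape dispenser 150 x 60 x 88 mm, origin under its centre.
- crank: The whole loose crank; origin at the centre of its foot face, axes as crank_hub.
Mind the look-alikes: they are no part of the job. Of the things that look like the crank, the largest one is meant.

How it is judged:
On the way, in this order (a step that is already met when the one before it is completed fails the run):
1. the crank is fitted fully down on the square end of the spindle (horizontal distance between crank_foot and spindle_seat below 0.004 m and z of crank_foot in the frame of spindle_seat below 0.006 m and angle between crank_foot's own z axis and vertical below 0.12 rad), for 0.2 s.
2. with the crank still fully on, the spindle has been wound clockwise past 6.5 rad (about one turn) (all of step 1 and value of joint spindle above 6.5 rad).
3. with the crank still fully on, the spindle has been wound clockwise past 12.2 rad (about two turns) (all of step 1 and value of joint spindle above 12.2 rad).
4. with the crank still fully on, the guide has come up to the carton (gap under 6 mm) (all of step 1 and y of carton_side in the frame of guide_face between -0.002 and 0.006 m), for 0.2 s.
At the end, for the whole second after the job is handed in: The guide's face is at the carton's side (gap under 6 mm, touching allowed), the carton is not more than 8 mm from where it was, and the crank stands upright (within 0.15 rad) on its foot on the floor of the tray, inside its walls, released and at rest (y of carton_side in the frame of guide_face between -0.002 and 0.006 m and x of crank_hub in the frame of tray_in between -0.088 and 0.088 m and y of crank_hub in the frame of tray_in between -0.068 and 0.068 m and z of crank_foot in the frame of tray_in below 0.006 m and angle between crank_hub's own z axis and vertical below 0.15 rad and linear speed of crank below 0.02 m/s and contact force between the fingers and crank below 0.1 N and velocity of joint spindle below 0.05 rad/s).
It fails at once if the carton is shoved or lifted (moved more than 8 mm) (distance of carton_side from where it was at the start of the episode above 0.008 m).
It fails at once if the tape dispenser is knocked more than 30 mm from its place (distance of dispenser from where it was at the start of the episode above 0.03 m).
It also fails if it takes over 72 s, if anything falls off the work surface, if the arm or the gripper's body presses on something with over 40 N, if the wrist force passes 120 N, or if a joint passes its speed limit or range.

### The arm

A 6-joint arm with a two-finger parallel gripper is mounted at the origin on the work surface. World frame = base frame: x ahead of the robot, y to its left, z up, the work surface at z = 0. Lengths are in m, angles in rad, forces in N, time in s.
With the tool pointing down it reaches from about 0.35 to 0.775 m from the base axis. Payload 5.5 kg.
Tool frame: the origin (TCP) lies midway between the tips of the shut fingers; the grasp point (between the pads) lies 19 mm behind it; z points along the fingers, x is the direction in which the jaws open and shut, and the axes are right-handed (so a half turn about z gives the same grasp; the last joint's range is limited). The gripper opens to 85 mm and grips with 20 to 120 N. Pads are 22 mm wide; open, the fingers measure 114 mm over their backs; the gripper's body (76 mm by 85 mm) begins 54 mm behind the grasp point. The pads swing forward as they close: fully open they stand 13 mm farther back than shut.
Start: joints at [1.188, 0.313, 0.046, 1.304, 0, 1.431], TCP at [0.138, 0.558, 0.231] pointing down, gripper open.
Joint ranges: [-2.76, 2.76], [-0.86, 1.69], [-1.03, 1.26], [-2.2, 2.34], [-1.47, 1.5], [-3.14, 3.14]. Speed limits (rad/s): [2.57, 2.57, 3.14, 3.14, 3.14, 3.14].

### API

Orientations are given as a unit quaternion [w, x, y, z].
In Python, from workcell import env gives the robot as it stands.
- The arm moves only by the tool servo_tool, never from a script. Its argument "targets" is a list of rows, each an object with "xyz": the shift along the tool's x, y, z in m, a list of three; "twist": the turn, a rotation vector about the tool's x, y, z in rad, a list of three; "jaw": the opening, from 0 (shut) to 1 (fully open). A call has 1 to 12 rows; each row is the pose to reach, as a shift and turn from the pose commanded when the call began, along the tool's axes at that moment; what a row does not reach only later rows make up. A row lasts 1/12 s, in which the tool goes at most 41.7 mm and 7.16 degrees, less where a joint would pass 70% of its speed; a pose out of reach is approached as far as the arm can. A call with a gripper value outside its range is refused whole. The fingers move at their own pace and stop on an object; "squeeze" is the grip in N (left out, the last holds). Time passes only in rows, so rows that repeat a pose let the fingers close. It gives the time, the measured TCP pose, the force and the opening at its end, in the units of the state.
- env.get_state(): the state, without advancing time (a new reading comes with each control period).
- env.read_camera(name): name is "scene" or "top" or "wrist"; returns a dict with "color" (384x512x3 uint8, red, green, blue), "depth" (384x512 float32, m along the optical axis (not along the pixel's ray), 0 where there is no reading), "fx", "fy", "cx", "cy" (pixels), "eye" and "attitude" of the camera in the world. Camera axes: x right, y down, z forward; pixel columns grow to the right and rows downward; lengths in m; the calibration is good to about 2 mm. The wrist camera is an equidistant fisheye: a pixel r from the principal point sees the ray r / f radians off the axis. A picture is of the moment at which its call begins.
- env.hand_in(): hands the job in, once; it reports no verdict.
The state is a dict: "clock": time; "joint_pos": joint angles; "qvel": joint speeds; "tau": joint torques, N m; "tcp_pos": TCP position; "orientation": TCP orientation; "wrist_force": force on the tool from outside, world axes, zero at the start; "ft_torque": the same for the moment, N m; "finger_gap": finger opening in m.
Only numpy, scipy, OpenCV 4.12 (cv2) and the standard library are available. Lean on these libraries where they do the work, as an engineer would, in place of code of your own. Each camera call takes 0.05 s, during which the arm holds its last target. There are 200 camera calls.

## Working session

There is one attempt and no reset: what is moved stays moved. The work goes in short steps, Python scripts to look and compute and a tool call to move; the robot and the scene stay as the last step left them, time stands still between calls to the robot, and variables do not carry over. Pictures are saved under pics/ and viewed, about 8 in all and at most 12, crops included, and the job is handed in when it is done.

Besides the shell and the picture viewer there is one more tool, called as name([rows], argument=value, ...), one row to a line, values as JSON. servo_tool: Moves the arm, as the interface text tells. Its arguments: {"type":"object","properties":{"targets":{"type":"array","items":{"type":"object","properties":{"xyz":{"type":"array","items":{"type":"number"}},"twist":{"type":"array","items":{"type":"number"}},"jaw":{"type":"number"}}}},"squeeze":{"type":"number"}},"required":["targets"]}

```bash
mkdir -p pics; ls; cat > h.py <<'E'
import numpy as np, cv2
from scipy.spatial.transform import Rotation as R
from workcell import env
def q2R(q): return R.from_quat([q[1],q[2],q[3],q[0]]).as_matrix()
def att(c):
    a=np.array(c["attitude"]); return a if a.shape==(3,3) else q2R(a)
def cloud(c):
    d=c["depth"]; v,u=np.mgrid[:d.shape[0],:d.shape[1]]
    P=np.stack([(u-c["cx"])/c["fx"]*d,(v-c["cy"])/c["fy"]*d,d],-1)
    W=P@att(c).T+np.array(c["eye"]); W[d==0]=np.nan; return W
def grab(n,k):
    c=env.read_camera(n); np.savez(f"{k}.npz",**c); return c
def save(img,name): cv2.imwrite("pics/"+name,img[...,::-1])
E
python3 - <<'E'
from h import *
s=env.get_state(); print(s)
for n in("top","scene"):
    c=grab(n,n+"0"); print(n,c["fx"],c["cx"],c["cy"],c["eye"],c["attitude"]); save(cv2.resize(c["color"],(800,600),interpolation=cv2.INTER_CUBIC),n+"0.png")
E
```

```text
pics
{'clock': 0.0, 'joint_pos': array([ 1.18839158e+00,  3.14000934e-01,  4.49572120e-02,  1.30359875e+00,
       -1.55161674e-05,  1.43117452e+00]), 'qvel': array([-7.65707033e-04, -7.72967760e-05, -1.89978475e-03,  7.84459235e-04,
        4.68823414e-04, -1.39246064e-03]), 'tau': array([ 4.44902826e-04, -4.80622709e+01,  2.98536408e+01,  1.91394106e-02,
       -9.48730826e-05, -5.00387486e-06]), 'tcp_pos': array([0.13806225, 0.55764145, 0.23039967]), 'orientation': array([ 4.68880923e-04,  7.87528986e-01,  6.16276922e-01, -7.95158144e-04]), 'wrist_force': array([-0.69460801,  0.77777767,  0.304324  ]), 'ft_torque': array([-0.04813665,  0.01784431,  0.07259286]), 'finger_gap': 0.08532064651500898}
top 349.26391305614885 256.37402218200435 188.5035361197664 [0.44790223 0.00561834 0.93258988] [ 0.01623838 -0.69767209  0.71598792 -0.01874197]
scene 404.05302938222 259.8504695329121 190.31739076673472 [1.05207111 0.70736132 0.86415617] [-0.14217037  0.3074458   0.85500396 -0.39272497]
```

View pics/top0.png

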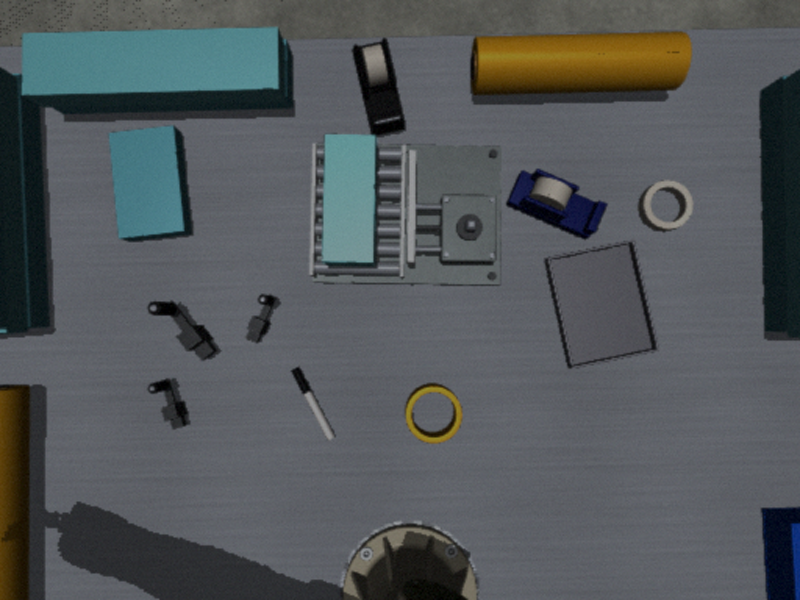

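View pics/scene0.png

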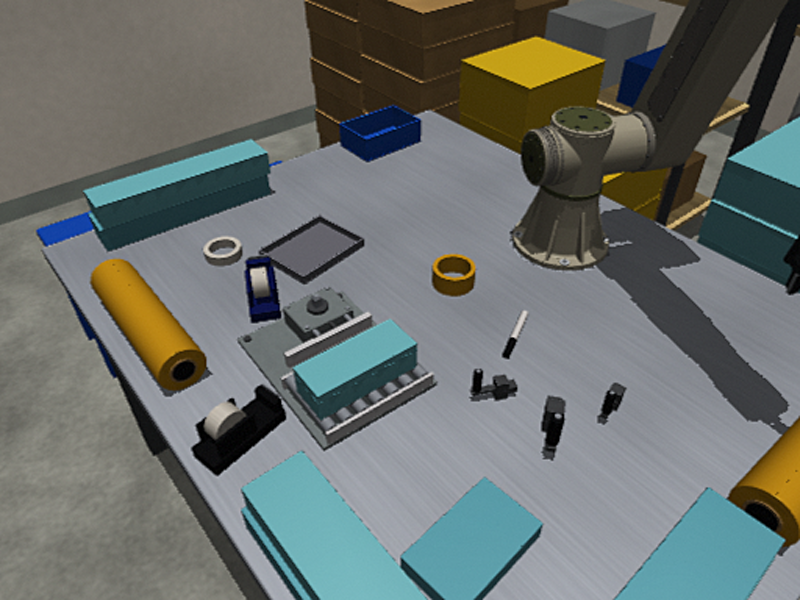

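Top view (800x600): three crank look-alikes at (190,330) the largest, (170,402) medium and (262,316) small. The spindle is at (469,227), guide at (411,207), carton at (350,200), navy dispenser at (556,203) and tray at (602,305). I choose the crank at (190,330) and check it in a crop.

```bash
python3 - <<'E'
from h import *
c=dict(np.load("top0.npz")); W=cloud(c); col=c["color"]
a=cv2.resize(col[180:240,85:145],(500,500),interpolation=cv2.INTER_CUBIC)
b=cv2.resize(col[110:185,250:325],(300,300),interpolation=cv2.INTER_CUBIC)
o=np.zeros((500,800,3),np.uint8);o[:,:500]=a;o[:300,500:]=b;save(o,"crop1.png")
z=W[...,2]
def reg(n,u0,u1,v0,v1,lo,hi):
    m=np.zeros(z.shape,bool);m[v0:v1,u0:u1]=True;m&=(z>lo)&(z<hi)
    P=W[m]; 
    r=cv2.minAreaRect(P[:,:2].astype(np.float32)*1000); print(n,len(P),"med",np.median(P,0).round(4),"rect",np.round(r[0],1),np.round(r[1],1),round(r[2],1)); return P
reg("table",200,240,270,290,-1,1)
for bnd in((.045,.065),(.026,.04),(.085,.105),(.01,.026)): 
    try: reg("crank %s"%(bnd,),90,145,185,235,*bnd)
    except Exception as e: print(bnd,e)
reg("spin",285,318,130,160,.07,.095)
reg("shoulder",285,318,130,160,.056,.07)
reg("housing",275,325,115,175,.045,.057)
reg("guide",258,272,90,175,.065,.08)
reg("carton",200,246,80,175,.09,.11)
reg("disp",320,392,100,155,.02,.1)
reg("tray",345,425,150,240,.015,.03)
reg("trayin",345,425,150,240,.001,.010)
E
```

```text
table 795 med [0.2564 0.1059 0.0003] rect [257.2 105.4] [103.9  53. ] 88.1
crank (0.045, 0.065) 193 med [0.4336 0.3446 0.054 ] rect [451.9 358.8] [81.9 30.1] 37.4
crank (0.026, 0.04) 226 med [0.43   0.3369 0.0336] rect [447.  351.1] [110.4  27.3] 33.7
crank (0.085, 0.105) 79 med [0.4785 0.3776 0.0954] rect [478.8 379.2] [21.1 19.3] 88.8
crank (0.01, 0.026) 38 med [0.435  0.3281 0.019 ] rect [441.8 339.4] [92.1 21. ] 27.6
spin 49 med [ 0.5963 -0.1103  0.0811] rect [ 597.3 -110.9] [15.4 14.5] 88.1
shoulder 180 med [ 0.5972 -0.1095  0.0599] rect [ 594.4 -118. ] [54.3 57.4] 9.9
housing 1374 med [ 0.5961 -0.1067  0.0519] rect [ 599.  -101.9] [107.4 111. ] 88.1
guide 348 med [ 0.6292 -0.0186  0.0731] rect [632.3 -18.5] [ 12.  178.5] 87.5
carton 2749 med [0.6398 0.0781 0.1001] rect [641.   78.7] [ 80.2 199.6] 87.6
disp 1528 med [ 0.636  -0.252   0.0486] rect [ 639.6 -261.9] [149.6  60.4] 64.9
tray 535 med [ 0.4681 -0.34    0.0212] rect [ 482.2 -333. ] [215.3 151.7] 10.0
trayin 4413 med [ 0.4699 -0.3374  0.0038] rect [ 469.9 -340.4] [213.3 239.9] 87.9
```

View pics/crop1.png

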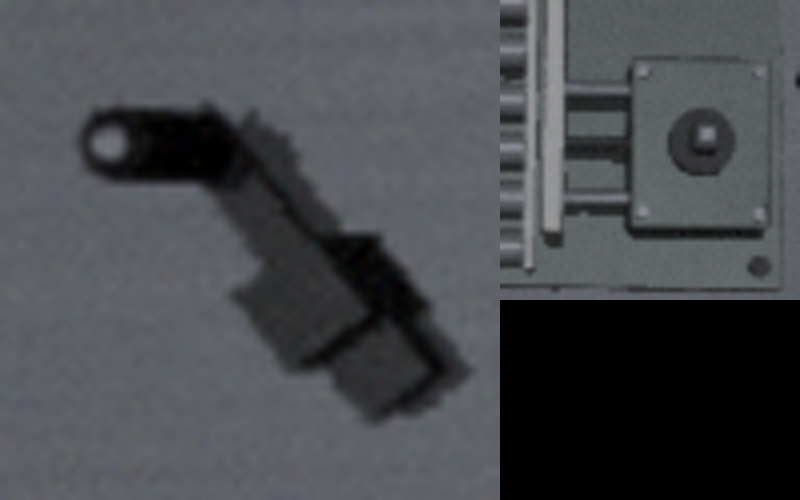

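The crop shows the big crank standing on its foot: hub top near (315,300), handle top (108,143). The spindle square is at (705,137) in the inset. Its size fits (hub top at 54 mm, handle top at 95 mm, about 57 mm apart). Next I refine the hub and compute a hover.

```bash
cat >> h.py <<'E'
def plan(p,yaw,s=None):
    "shift+twist in tool axes from the measured pose to TCP p, tool down, tool x at world yaw (deg)"
    s=s or env.get_state(); T=q2R(s["orientation"]); y=np.radians(yaw)
    G=np.array([[np.cos(y),np.sin(y),0],[np.sin(y),-np.cos(y),0],[0,0,-1]])
    d=T.T@(np.array(p)-s["tcp_pos"]); w=R.from_matrix(T.T@G).as_rotvec()
    print("xyz",d.round(4),"twist",w.round(4)); return d,w
E
python3 - <<'E'
from h import *
c=dict(np.load("top0.npz")); W=cloud(c); z=W[...,2]
m=(z>.050)&(z<.058)&(np.hypot(W[...,0]-.432,W[...,1]-.343)<.027); P=W[m]
print(len(P),P.mean(0),cv2.minAreaRect(P[:,:2].astype(np.float32)*1000))
n=np.array([np.sin(np.radians(2.45)),np.cos(np.radians(2.45))]);print("gap",np.dot([8.7,97.2],n)-46,np.dot([8.7,97.2],[-n[0],n[1]])-46)
for nm,lo,hi,u0,u1,v0,v1 in(("guide",.065,.08,258,272,90,175),("carton",.09,.11,200,246,80,175)):
    k=np.zeros(z.shape,bool);k[v0:v1,u0:u1]=1;P=W[k&(z>lo)&(z<hi)];e=np.linalg.svd(P[:,:2]-P[:,:2].mean(0),full_matrices=False)[2][0];print(nm,np.degrees(np.arctan2(e[1],e[0])))
h=P
plan([.433,.343,.20],127.5)
E
```

```text
156 [0.43145611 0.34313373 0.05394072] ((431.75665283203125, 343.6444091796875), (30.410869598388672, 29.99399185180664), 36.683746337890625)
gap 51.48305365923703 50.73924651849383
guide 177.74765692615512
carton 177.56744023875632
xyz [-0.1375  0.3379  0.0306] twist [-0.0009  0.0014 -0.8973]
```

servo_tool([
  {"xyz": [-0.1375, 0.338, 0.03], "twist": [0, 0, -0.885], "jaw": 1},
  {"xyz": [-0.1375, 0.338, 0.03], "twist": [0, 0, -0.885], "jaw": 1},
  {"xyz": [-0.1375, 0.338, 0.03], "twist": [0, 0, -0.885], "jaw": 1},
  {"xyz": [-0.1375, 0.338, 0.03], "twist": [0, 0, -0.885], "jaw": 1},
  {"xyz": [-0.1375, 0.338, 0.03], "twist": [0, 0, -0.885], "jaw": 1},
  {"xyz": [-0.1375, 0.338, 0.03], "twist": [0, 0, -0.885], "jaw": 1},
  {"xyz": [-0.1375, 0.338, 0.03], "twist": [0, 0, -0.885], "jaw": 1},
  {"xyz": [-0.1375, 0.338, 0.03], "twist": [0, 0, -0.885], "jaw": 1},
  {"xyz": [-0.1375, 0.338, 0.03], "twist": [0, 0, -0.885], "jaw": 1},
  {"xyz": [-0.1375, 0.338, 0.03], "twist": [0, 0, -0.885], "jaw": 1},
  {"xyz": [-0.1375, 0.338, 0.03], "twist": [0, 0, -0.885], "jaw": 1},
  {"xyz": [-0.1375, 0.338, 0.03], "twist": [0, 0, -0.885], "jaw": 1},
])

```text
clock: 1.1
tcp_pos: [0.4336, 0.3425, 0.2006]
orientation: [-0.001, 0.449, 0.894, -0.001]
wrist_force: [0.5, -0.4, 0.0]
finger_gap: 0.0859
```

```bash
cat >> h.py <<'E'
def wcloud(c):
    d=c["depth"]; v,u=np.mgrid[:d.shape[0],:d.shape[1]]
    x=(u-c["cx"])/c["fx"]; y=(v-c["cy"])/c["fy"]; r=np.hypot(x,y); k=np.tan(np.minimum(r,1.5))/np.maximum(r,1e-9)
    P=np.stack([x*k*d,y*k*d,d],-1); W=P@att(c).T+np.array(c["eye"]); W[d==0]=np.nan; return W
def rect(W,xy,rad,lo,hi):
    z=W[...,2]; m=(z>lo)&(z<hi)&(np.hypot(W[...,0]-xy[0],W[...,1]-xy[1])<rad); P=W[m]
    r=cv2.minAreaRect(P[:,:2].astype(np.float32)*1000); print(len(P),"mean",(P.mean(0)*1000).round(1),"rect",np.round(r[0],1),np.round(r[1],1),round(r[2],1)); return P
E
python3 - <<'E'
from h import *
c=grab("wrist","w1"); W=wcloud(c); print(c["eye"],c["fx"])
rect(W,(.4316,.3434),.03,.050,.058)
rect(W,(.479,.379),.02,.09,.1)
for s in(60,): save(cv2.resize(c["color"],(700,525)),"w1.png")
E
```

```text
[0.37601089 0.30104429 0.3436221 ] 297.3186396354542
870 mean [430.9 344.2  54.2] rect [430.9 344.4] [29.5 29.5] 36.3
340 mean [477.8 379.2  95.9] rect [479.1 380.2] [20.2 21.5] 54.2
```

View pics/w1.png

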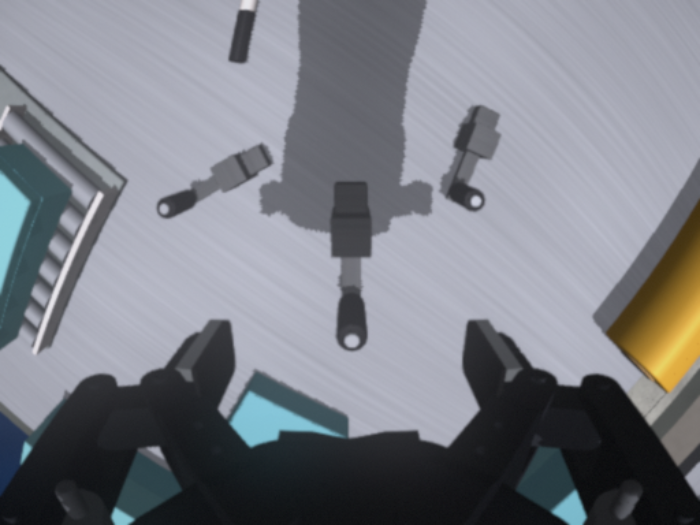

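Wrist view: the crank is directly below, hub top at (351,240) and handle at (351,340), square to the jaws. Its smaller twins are off to the sides. I go down and grip.

servo_tool([
  {"xyz": [0.003, -0.001, 0.04], "jaw": 1},
  {"xyz": [0.003, -0.001, 0.08], "jaw": 1},
  {"xyz": [0.003, -0.001, 0.12], "jaw": 1},
  {"xyz": [0.003, -0.001, 0.155], "jaw": 1},
  {"xyz": [0.003, -0.001, 0.175], "jaw": 1},
  {"xyz": [0.003, -0.001, 0.184], "jaw": 1},
  {"xyz": [0.003, -0.001, 0.184], "jaw": 0.6},
  {"xyz": [0.003, -0.001, 0.184], "jaw": 0},
  {"xyz": [0.003, -0.001, 0.184], "jaw": 0},
  {"xyz": [0.003, -0.001, 0.184], "jaw": 0},
  {"xyz": [0.003, -0.001, 0.184], "jaw": 0},
  {"xyz": [0.003, -0.001, 0.184], "jaw": 0},
], squeeze=70)

```text
schema error: expected keys xyz, twist, jaw
```

servo_tool([
  {"xyz": [0.003, -0.001, 0.04], "twist": [0, 0, 0], "jaw": 1},
  {"xyz": [0.003, -0.001, 0.08], "twist": [0, 0, 0], "jaw": 1},
  {"xyz": [0.003, -0.001, 0.12], "twist": [0, 0, 0], "jaw": 1},
  {"xyz": [0.003, -0.001, 0.155], "twist": [0, 0, 0], "jaw": 1},
  {"xyz": [0.003, -0.001, 0.175], "twist": [0, 0, 0], "jaw": 1},
  {"xyz": [0.003, -0.001, 0.184], "twist": [0, 0, 0], "jaw": 1},
  {"xyz": [0.003, -0.001, 0.184], "twist": [0, 0, 0], "jaw": 0.6},
  {"xyz": [0.003, -0.001, 0.184], "twist": [0, 0, 0], "jaw": 0},
  {"xyz": [0.003, -0.001, 0.184], "twist": [0, 0, 0], "jaw": 0},
  {"xyz": [0.003, -0.001, 0.184], "twist": [0, 0, 0], "jaw": 0},
  {"xyz": [0.003, -0.001, 0.184], "twist": [0, 0, 0], "jaw": 0},
  {"xyz": [0.003, -0.001, 0.184], "twist": [0, 0, 0], "jaw": 0},
], squeeze=70)

```text
clock: 2.15
tcp_pos: [0.4324, 0.346, 0.0195]
orientation: [0.001, 0.448, 0.894, 0.002]
wrist_force: [0.5, -1.4, 7.1]
finger_gap: 0.0295
```

servo_tool([
  {"xyz": [0, 0, -0.02], "twist": [0, 0, 0], "jaw": 0},
  {"xyz": [0, 0, -0.055], "twist": [0, 0, 0], "jaw": 0},
  {"xyz": [0, 0, -0.095], "twist": [0, 0, 0], "jaw": 0},
  {"xyz": [0, 0, -0.135], "twist": [0, 0, 0], "jaw": 0},
  {"xyz": [0, 0, -0.17], "twist": [0, 0, 0], "jaw": 0},
  {"xyz": [0, 0, -0.17], "twist": [0, 0, 0], "jaw": 0},
  {"xyz": [0, 0, -0.17], "twist": [0, 0, 0], "jaw": 0},
])

```text
clock: 2.73
tcp_pos: [0.4321, 0.346, 0.1899]
orientation: [0.001, 0.448, 0.894, 0.002]
wrist_force: [-0.7, -0.1, -4.0]
finger_gap: 0.0291
```

```bash
python3 - <<'E'
from h import *
s=env.get_state(); print(s["clock"],s["tcp_pos"],s["finger_gap"],s["wrist_force"])
plan([.597,-.03,.19],88)
E
```

```text
2.7333 [0.43206433 0.34602334 0.18991211] 0.02911106126154816 [-0.65355242 -0.11319536 -3.97024184]
xyz [-0.3999 -0.0931 -0.0005] twist [ 0.0055 -0.0016  0.6769]
```

servo_tool([
  {"xyz": [-0.035, -0.008, 0], "twist": [0, 0, 0.06], "jaw": 0},
  {"xyz": [-0.075, -0.0175, 0], "twist": [0, 0, 0.13], "jaw": 0},
  {"xyz": [-0.115, -0.027, 0], "twist": [0, 0, 0.2], "jaw": 0},
  {"xyz": [-0.155, -0.036, 0], "twist": [0, 0, 0.27], "jaw": 0},
  {"xyz": [-0.195, -0.0455, 0], "twist": [0, 0, 0.34], "jaw": 0},
  {"xyz": [-0.235, -0.055, 0], "twist": [0, 0, 0.41], "jaw": 0},
  {"xyz": [-0.275, -0.064, 0], "twist": [0, 0, 0.48], "jaw": 0},
  {"xyz": [-0.315, -0.0735, 0], "twist": [0, 0, 0.55], "jaw": 0},
  {"xyz": [-0.355, -0.083, 0], "twist": [0, 0, 0.61], "jaw": 0},
  {"xyz": [-0.385, -0.09, 0], "twist": [0, 0, 0.66], "jaw": 0},
  {"xyz": [-0.4, -0.093, 0], "twist": [0.0055, 0, 0.677], "jaw": 0},
  {"xyz": [-0.4, -0.093, 0], "twist": [0.0055, 0, 0.677], "jaw": 0},
])

```text
clock: 3.73
tcp_pos: [0.5959, -0.0345, 0.184]
orientation: [-0.002, 0.721, 0.693, -0.004]
wrist_force: [0.2, 0.1, -3.7]
finger_gap: 0.0291
```

```bash
python3 - <<'E'
from h import *
s=env.get_state(); print(s["tcp_pos"],s["orientation"])
c=grab("wrist","w2"); W=wcloud(c)
# project spindle
def pix(c,p):
    q=att(c).T@(np.array(p)-np.array(c["eye"])); r=np.hypot(q[0],q[1]); t=np.arctan2(r,q[2]); return c["cx"]+c["fx"]*t*q[0]/r, c["cy"]+c["fy"]*t*q[1]/r
u,v=pix(c,[.597,-.11,.07]); print(u,v)
rect(W,(.597,-.11),.02,.08,.09); rect(W,(.597,-.11),.02,.064,.09); rect(W,(.597,-.11),.03,.0565,.063)
u,v=int(u),int(v); x0=max(u-45,0);y0=max(v-45,0)
a=cv2.resize(c["color"],(512,384)); b=cv2.resize(c["color"][y0:y0+60 if False else y0+90,x0:x0+90],(384,384),interpolation=cv2.INTER_CUBIC)
o=np.zeros((384,800,3),np.uint8); o[:,:400]=cv2.resize(a,(400,300)).repeat(1,0)[:0].reshape(0,400,3) if False else 0; o[:300,:400]=cv2.resize(a,(400,300)); o[:,416:]=b; print(x0,y0)
save(o,"w2.png")
t=grab("top","t2")
E
```

```text
[ 0.59588254 -0.03452384  0.18404344] [-0.00244301  0.7212593   0.69265028 -0.00382647]
172.628236713528 188.77880275829227
228 mean [ 597.4 -110.3   83.1] rect [ 598.2 -111.2] [14.3 14.9] 83.7
443 mean [ 596.3 -108.9   78.6] rect [ 598.  -110.9] [16.7 16.4] 86.6
975 mean [ 596.2 -108.5   60.2] rect [ 598.3 -111. ] [41.1 42.4] 35.1
127 143
```

View pics/w2.png

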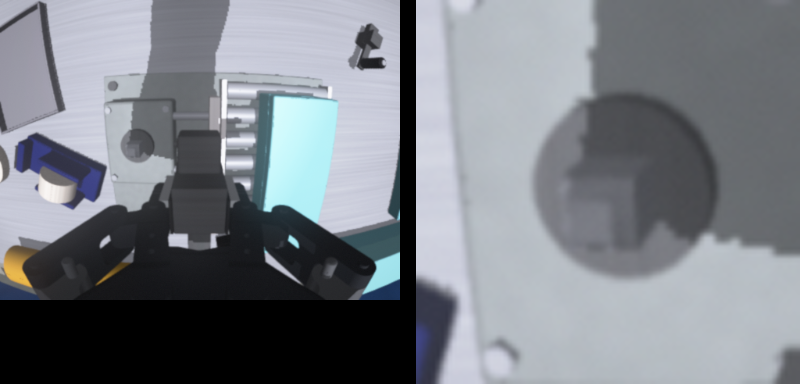

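Left: fisheye view with the crank held, the spindle at (137,148), the carton to the right and the navy dispenser at the far left. Right: the spindle square at (605,205) in the crop, flats nearly parallel to the housing. Next I fit the flats' angle and the crank's offset in the hand.

```bash
python3 - <<'E'
from h import *
s=env.get_state(); print(s["clock"],s["tcp_pos"],s["orientation"])
c=dict(np.load("w2.npz")); W=wcloud(c); z=W[...,2]
m=(z>.063)&(z<.0785)&(np.hypot(W[...,0]-.598,W[...,1]+.111)<.014); P=W[m][:,:2]*1000
from scipy.optimize import least_squares
best=None
def f(p):
    a=np.radians(p[2]); d=P-p[:2]; x=abs(d[:,0]*np.cos(a)+d[:,1]*np.sin(a)); y=abs(-d[:,0]*np.sin(a)+d[:,1]*np.cos(a)); return np.maximum(x,y)-8
for a0 in(-40,-25,-10,0,10,25,40):
    r=least_squares(f,[598,-111,a0],loss="soft_l1",f_scale=.5); print(len(P),r.x.round(2),round(r.cost,2))
T=q2R(s["orientation"]); Q=(W-s["tcp_pos"])@T*1000
for n,lo,hi in(("hubtop",-36,-28),("cwtop",-16,-9)):
    k=(Q[...,2]>lo)&(Q[...,2]<hi)&(abs(Q[...,0])<20)&(Q[...,1]>-50)&(Q[...,1]<20); K=Q[k]
    if len(K): print(n,len(K),K.min(0),K.max(0),np.median(K,0),np.percentile(K,[2,98],axis=0))
E
```

```text
3.8333 [ 0.59437843 -0.03112057  0.18461337] [-0.00339407  0.71976527  0.69420006 -0.00356543]
162 [ 598.12 -110.85   -2.93] 3.92
162 [ 598.12 -110.85   -2.93] 3.92
162 [ 598.12 -110.85   -2.93] 3.92
162 [ 598.12 -110.85   -2.93] 3.92
162 [ 598.12 -110.85   -2.93] 3.92
162 [ 598.12 -110.85   -2.93] 3.92
162 [ 598.12 -110.85   -2.93] 3.92
hubtop 4558 [-19.96286472 -16.34949582 -35.98460468] [ 19.11928951  14.57579254 -28.00719787] [ -2.26345761  -4.3828484  -34.15872657] [[-17.01015537 -15.67674808 -35.44864396]
 [ 14.27166038  12.87949157 -29.02229047]]
cwtop 3047 [-19.96992414 -39.0468173  -15.99210705] [19.95994984 -6.25853324 -9.01444426] [ -2.22748441 -27.07456529 -14.13549234] [[-15.27497669 -38.53625945 -15.5475245 ]
 [ 12.16881191 -10.32816158 -10.38819066]]
```

```bash
python3 - <<'E'
from h import *
plan([.600,-.111,.15],87)
E
```

```text
xyz [-0.0796  0.0088  0.0346] twist [-0.0098  0.0005  0.0162]
```

servo_tool([
  {"xyz": [-0.025, 0.003, 0], "twist": [-0.0098, 0, 0.016], "jaw": 0},
  {"xyz": [-0.05, 0.006, 0], "twist": [-0.0098, 0, 0.016], "jaw": 0},
  {"xyz": [-0.072, 0.0085, 0.005], "twist": [-0.0098, 0, 0.016], "jaw": 0},
  {"xyz": [-0.0796, 0.0088, 0.02], "twist": [-0.0098, 0, 0.016], "jaw": 0},
  {"xyz": [-0.0796, 0.0088, 0.0346], "twist": [-0.0098, 0, 0.016], "jaw": 0},
  {"xyz": [-0.0796, 0.0088, 0.0346], "twist": [-0.0098, 0, 0.016], "jaw": 0},
  {"xyz": [-0.0796, 0.0088, 0.0346], "twist": [-0.0098, 0, 0.016], "jaw": 0},
  {"xyz": [-0.0796, 0.0088, 0.0346], "twist": [-0.0098, 0, 0.016], "jaw": 0},
])

```text
clock: 4.5
tcp_pos: [0.6013, -0.1093, 0.1529]
orientation: [0.002, 0.724, 0.69, 0.001]
wrist_force: [0.7, 0.4, -3.4]
finger_gap: 0.0292
```

```bash
python3 - <<'E'
from h import *
s=env.get_state(); print(s["clock"],s["tcp_pos"],s["orientation"])
plan([.600,-.111,.15],87)
c=grab("wrist","w3"); W=wcloud(c); T=q2R(s["orientation"]); Q=(W-s["tcp_pos"])@T*1000
h=(Q[...,2]<-31)&(Q[...,2]>-38)&(abs(Q[...,0])<25)&(abs(Q[...,1])<25); r=cv2.minAreaRect(Q[h][:,:2].astype(np.float32)); print("hub",r,np.median(Q[h],0))
cw=(Q[...,2]<-9)&(Q[...,2]>-17)&(abs(Q[...,0])<25)&(Q[...,1]<-18)&(Q[...,1]>-50); print("cw",cv2.minAreaRect(Q[cw][:,:2].astype(np.float32)),np.median(Q[cw],0))
rect(W,(.598,-.111),.02,.07,.09)
# where points near the spindle
a=cv2.resize(c["color"][120:300,170:350],(590,590),interpolation=cv2.INTER_CUBIC); save(a,"w3.png")
E
```

```text
4.5 [ 0.60128685 -0.10932011  0.15290013] [0.00189202 0.72422855 0.68955676 0.00094946]
xyz [-0.0017 -0.0012  0.0029] twist [0.0041 0.0012 0.0033]
hub ((0.8224391937255859, -2.3167171478271484), (30.977741241455078, 46.37602615356445), 89.29095458984375) [  0.94846983  -5.51755934 -34.82953233]
cw ((0.6940221786499023, -29.26333236694336), (22.516176223754883, 26.078737258911133), 89.87287139892578) [  0.52728412 -30.09442386 -14.79626377]
0 mean [nan nan nan] rect [0. 0.] [0. 0.] 0.0h.py:26: RuntimeWarning: Mean of empty slice.
  r=cv2.minAreaRect(P[:,:2].astype(np.float32)*1000); print(len(P),"mean",(P.mean(0)*1000).round(1),"rect",np.round(r[0],1),np.round(r[1],1),round(r[2],1)); return P
  ret = um.true_divide(
```

View pics/w3.png

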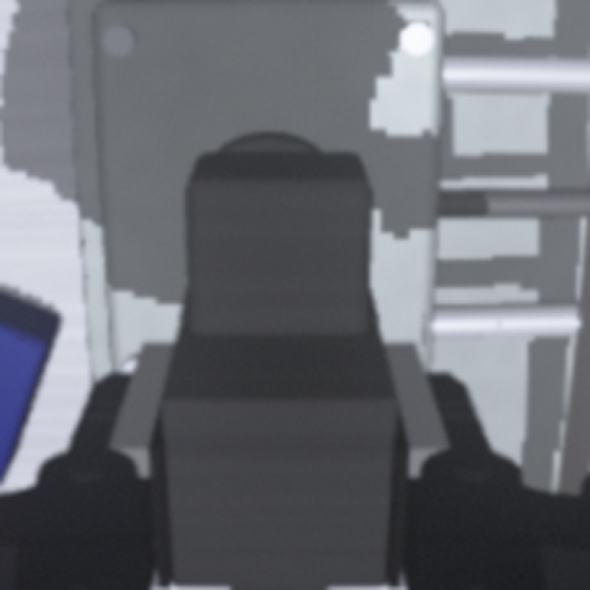

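The shoulder arc peeks out at (268,140), about 3 mm left of the crank's centre line at column 280. I correct that as I go down.

servo_tool([
  {"xyz": [-0.0022, -0.0008, 0.01], "twist": [0.004, 0.001, 0.003], "jaw": 0},
  {"xyz": [-0.0022, -0.0008, 0.025], "twist": [0.004, 0.001, 0.003], "jaw": 0},
  {"xyz": [-0.0022, -0.0008, 0.038], "twist": [0.004, 0.001, 0.003], "jaw": 0},
  {"xyz": [-0.0022, -0.0008, 0.044], "twist": [0.004, 0.001, 0.003], "jaw": 0},
  {"xyz": [-0.0022, -0.0008, 0.047], "twist": [0.004, 0.001, 0.003], "jaw": 0},
  {"xyz": [-0.0022, -0.0008, 0.05], "twist": [0.004, 0.001, 0.003], "jaw": 0},
  {"xyz": [-0.0022, -0.0008, 0.053], "twist": [0.004, 0.001, 0.003], "jaw": 0},
  {"xyz": [-0.0022, -0.0008, 0.056], "twist": [0.004, 0.001, 0.003], "jaw": 0},
  {"xyz": [-0.0022, -0.0008, 0.056], "twist": [0.004, 0.001, 0.003], "jaw": 0},
])

```text
clock: 5.3
tcp_pos: [0.6011, -0.1129, 0.0968]
orientation: [0.001, 0.726, 0.688, 0.0]
wrist_force: [-0.6, 0.2, -3.2]
finger_gap: 0.0287
```

The foot is 7 mm below the spindle's tip with no extra force, so it has engaged. I continue down.

servo_tool([
  {"xyz": [0, 0, 0.003], "twist": [0, 0, 0], "jaw": 0},
  {"xyz": [0, 0, 0.006], "twist": [0, 0, 0], "jaw": 0},
  {"xyz": [0, 0, 0.009], "twist": [0, 0, 0], "jaw": 0},
  {"xyz": [0, 0, 0.012], "twist": [0, 0, 0], "jaw": 0},
  {"xyz": [0, 0, 0.015], "twist": [0, 0, 0], "jaw": 0},
  {"xyz": [0, 0, 0.017], "twist": [0, 0, 0], "jaw": 0},
  {"xyz": [0, 0, 0.018], "twist": [0, 0, 0], "jaw": 0},
  {"xyz": [0, 0, 0.018], "twist": [0, 0, 0], "jaw": 0},
])

```text
clock: 5.97
tcp_pos: [0.6009, -0.1129, 0.0795]
orientation: [0.001, 0.726, 0.688, 0.0]
wrist_force: [-2.9, 2.6, 3.7]
finger_gap: 0.0292
```

servo_tool([
  {"xyz": [0, 0, 0], "twist": [0, 0, 0], "jaw": 0.6},
  {"xyz": [0, 0, 0], "twist": [0, 0, 0], "jaw": 0.6},
  {"xyz": [0, 0, 0], "twist": [0, 0, 0], "jaw": 0.6},
  {"xyz": [0, 0, -0.015], "twist": [0, 0, 0], "jaw": 0.6},
  {"xyz": [0, 0, -0.04], "twist": [0, 0, 0], "jaw": 0.6},
  {"xyz": [0, 0, -0.075], "twist": [0, 0, 0], "jaw": 0.6},
  {"xyz": [0, 0, -0.11], "twist": [0, 0, 0], "jaw": 0.6},
  {"xyz": [0, 0, -0.11], "twist": [0, 0, 0], "jaw": 0.6},
  {"xyz": [0, 0, -0.11], "twist": [0, 0, 0], "jaw": 0.6},
])

```text
clock: 6.72
tcp_pos: [0.6029, -0.1137, 0.1918]
orientation: [0.003, 0.726, 0.688, 0.001]
wrist_force: [-0.3, 1.3, -0.4]
finger_gap: 0.0511
```

```bash
python3 - <<'E'
from h import *
s=env.get_state(); print(s["clock"],s["tcp_pos"],s["orientation"],s["wrist_force"],s["finger_gap"])
c=grab("wrist","w4"); W=wcloud(c)
P=rect(W,(.598,-.111),.027,.108,.12); P=rect(W,(.658,-.114),.02,.15,.162)
t=grab("top","t4"); W=cloud(t); rect(W,(.598,-.111),.027,.108,.12); P=rect(W,(.658,-.114),.02,.15,.162)
save(np.hstack([cv2.resize(c["color"],(400,300)),cv2.resize(t["color"][60:210,200:400],(400,300))]),"w4.png")
E
```

```text
6.7167 [ 0.6029278  -0.1136919   0.19175924] [0.00339954 0.72591059 0.68777916 0.00144137] [-0.33677796  1.33684117 -0.35410485] 0.05110941233763732
1449 mean [ 597.5 -112.   114.2] rect [ 598.3 -111.8] [29.6 29.7] 86.5
656 mean [ 656.  -114.7  156.5] rect [ 657.9 -114.9] [21.6 21.2] 36.7
0 mean [nan nan nan] rect [0. 0.] [0. 0.] 0.0
0 mean [nan nan nan] rect [0. 0.] [0. 0.] 0.0h.py:26: RuntimeWarning: Mean of empty slice.
  r=cv2.minAreaRect(P[:,:2].astype(np.float32)*1000); print(len(P),"mean",(P.mean(0)*1000).round(1),"rect",np.round(r[0],1),np.round(r[1],1),round(r[2],1)); return P
  ret = um.true_divide(
```

View pics/w4.png

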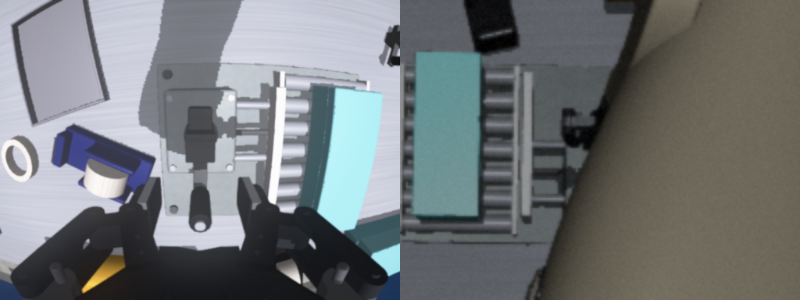

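The crank is fully seated: hub top at 114 mm, hub at (598,-112), handle top at (658,-115). In the wrist view the handle is at (200,225). Next I grip the handle.

servo_tool([
  {"xyz": [0.002, 0.03, 0], "twist": [0, 0, 0], "jaw": 0.6},
  {"xyz": [0.002, 0.055, 0], "twist": [0, 0, 0], "jaw": 0.6},
  {"xyz": [0.002, 0.055, 0], "twist": [0, 0, 0], "jaw": 0.6},
  {"xyz": [0.002, 0.055, 0.03], "twist": [0, 0, 0], "jaw": 0.6},
  {"xyz": [0.002, 0.055, 0.06], "twist": [0, 0, 0], "jaw": 0.6},
  {"xyz": [0.002, 0.055, 0.081], "twist": [0, 0, 0], "jaw": 0.6},
  {"xyz": [0.002, 0.055, 0.081], "twist": [0, 0, 0], "jaw": 0.6},
  {"xyz": [0.002, 0.055, 0.081], "twist": [0, 0, 0], "jaw": 0.2},
  {"xyz": [0.002, 0.055, 0.081], "twist": [0, 0, 0], "jaw": 0},
  {"xyz": [0.002, 0.055, 0.081], "twist": [0, 0, 0], "jaw": 0},
  {"xyz": [0.002, 0.055, 0.081], "twist": [0, 0, 0], "jaw": 0},
], squeeze=40)

```text
clock: 7.73
tcp_pos: [0.6566, -0.1142, 0.1094]
orientation: [0.001, 0.726, 0.688, 0.0]
wrist_force: [-1.7, -0.2, -1.3]
finger_gap: 0.021
```

```bash
python3 - <<'E'
from h import *
s=env.get_state(); print(s["clock"],s["tcp_pos"],s["orientation"],s["wrist_force"],s["finger_gap"],s["joint_pos"])
T=q2R(s["orientation"]); C=np.array([.598,-.1117]); p=s["tcp_pos"][:2]-C; print("r,ang",np.hypot(*p),np.degrees(np.arctan2(p[1],p[0])))
yaw=np.arctan2(T[1,0],T[0,0]); print("yaw",np.degrees(yaw))
a0=-3
for k in range(1,25):
    a=np.radians(a0-15*k); b=np.radians(a0); d=.06*np.array([np.cos(a)-np.cos(b),np.sin(a)-np.sin(b),0]); d=T.T@d; print(k,d.round(4))
E
```

```text
7.7333 [ 0.65659047 -0.11418819  0.10940704] [1.43735669e-03 7.25893683e-01 6.87805281e-01 4.36051132e-04] [-1.6944903  -0.24987693 -1.28304598] 0.021020033508046286 [-2.92213742e-01  5.41482221e-01  9.30909859e-02  1.11947711e+00
 -6.71912370e-04 -2.38343017e-01]
r,ang 0.05864328113845574 -2.431746284585642
yaw 86.91327498732217
1 [-0.0155 -0.002   0.    ]
2 [-0.03  -0.008  0.   ]
3 [-0.0425 -0.0175  0.    ]
4 [-0.052  -0.0299 -0.    ]
5 [-0.058  -0.0444 -0.    ]
6 [-0.0601 -0.0599 -0.0001]
7 [-0.0581 -0.0754 -0.0001]
8 [-0.0521 -0.0899 -0.0002]
9 [-0.0426 -0.1024 -0.0002]
10 [-0.0302 -0.1119 -0.0003]
11 [-0.0157 -0.1179 -0.0003]
12 [-0.0002 -0.12   -0.0003]
13 [ 0.0154 -0.118  -0.0003]
14 [ 0.0298 -0.112  -0.0003]
15 [ 0.0423 -0.1025 -0.0003]
16 [ 0.0518 -0.0901 -0.0003]
17 [ 0.0578 -0.0756 -0.0003]
18 [ 0.0599 -0.0601 -0.0002]
19 [ 0.0579 -0.0446 -0.0002]
20 [ 0.0519 -0.0301 -0.0002]
21 [ 0.0424 -0.0176 -0.0001]
22 [ 0.03   -0.0081 -0.0001]
23 [ 0.0155 -0.0021 -0.    ]
24 [-0.  0.  0.]
```

servo_tool([
  {"xyz": [-0.0155, -0.002, 0], "twist": [0, 0, 0], "jaw": 0},
  {"xyz": [-0.03, -0.008, 0], "twist": [0, 0, 0], "jaw": 0},
  {"xyz": [-0.0425, -0.0175, 0], "twist": [0, 0, 0], "jaw": 0},
  {"xyz": [-0.052, -0.03, 0], "twist": [0, 0, 0], "jaw": 0},
  {"xyz": [-0.058, -0.0445, 0], "twist": [0, 0, 0], "jaw": 0},
  {"xyz": [-0.06, -0.06, 0], "twist": [0, 0, 0], "jaw": 0},
  {"xyz": [-0.058, -0.0755, 0], "twist": [0, 0, 0], "jaw": 0},
  {"xyz": [-0.052, -0.09, 0], "twist": [0, 0, 0], "jaw": 0},
  {"xyz": [-0.0425, -0.1025, 0], "twist": [0, 0, 0], "jaw": 0},
  {"xyz": [-0.03, -0.112, 0], "twist": [0, 0, 0], "jaw": 0},
  {"xyz": [-0.0155, -0.118, 0], "twist": [0, 0, 0], "jaw": 0},
  {"xyz": [0, -0.12, 0], "twist": [0, 0, 0], "jaw": 0},
])

```text
clock: 8.73
tcp_pos: [0.5357, -0.1099, 0.109]
orientation: [0.003, 0.727, 0.687, -0.001]
wrist_force: [3.3, -4.1, 1.3]
finger_gap: 0.0208
```

servo_tool([
  {"xyz": [0.0155, 0.002, 0], "twist": [0, 0, 0], "jaw": 0},
  {"xyz": [0.03, 0.008, 0], "twist": [0, 0, 0], "jaw": 0},
  {"xyz": [0.0425, 0.0175, 0], "twist": [0, 0, 0], "jaw": 0},
  {"xyz": [0.052, 0.03, 0], "twist": [0, 0, 0], "jaw": 0},
  {"xyz": [0.058, 0.0445, 0], "twist": [0, 0, 0], "jaw": 0},
  {"xyz": [0.06, 0.06, 0], "twist": [0, 0, 0], "jaw": 0},
  {"xyz": [0.058, 0.0755, 0], "twist": [0, 0, 0], "jaw": 0},
  {"xyz": [0.052, 0.09, 0], "twist": [0, 0, 0], "jaw": 0},
  {"xyz": [0.0425, 0.1025, 0], "twist": [0, 0, 0], "jaw": 0},
  {"xyz": [0.03, 0.112, 0], "twist": [0, 0, 0], "jaw": 0},
  {"xyz": [0.0155, 0.118, 0], "twist": [0, 0, 0], "jaw": 0},
  {"xyz": [0, 0.12, 0], "twist": [0, 0, 0], "jaw": 0},
])

```text
clock: 9.73
tcp_pos: [0.6564, -0.1136, 0.1088]
orientation: [0.0, 0.726, 0.688, 0.001]
wrist_force: [-1.5, 4.6, 4.4]
finger_gap: 0.021
```

```bash
cat >> h.py <<'E'
def gap(c):
    W=wcloud(c); z=W[...,2]; n=np.array([np.sin(np.radians(2.35)),np.cos(np.radians(2.35))]); e=np.array([n[1],-n[0]])
    A=W[...,:2]@n*1000; B=W[...,:2]@e*1000; b0=np.dot([.632,-.018],e)*1000; k=abs(B-b0)<80
    g=A[k&(z>.068)&(z<.077)&(A<75)&(A>-40)]; ct=A[k&(z>.094)&(z<.106)&(A>40)&(A<150)]
    print("guide inner",np.percentile(g,[2,50,98]).round(1),len(g),"carton",np.percentile(ct,[1,50,99]).round(1),len(ct))
    sd=A[k&(z>.08)&(z<.092)&(A>40)&(A<90)]; print("carton side",len(sd), np.percentile(sd,[10,50,90]).round(1) if len(sd) else "")
    return W
E
python3 - <<'E'
from h import *
s=env.get_state(); print(s["clock"],s["tcp_pos"],s["wrist_force"])
gap(dict(np.load("w4.npz")))
c=grab("wrist","w5"); W=gap(c); rect(W,(.598,-.1117),.024,.108,.12)
E
```

```text
9.7333 [ 0.6563709  -0.11358527  0.1088494 ] [-1.49063521  4.55638955  4.4102787 ]
guide inner [ 1.4  8.7 65.9] 2331 carton [ 64.8  98.8 143.2] 9054
carton side 856 [64.6 65.2 65.9]
guide inner [15.7 23.1 66.2] 5264 carton [ 64.3  77.9 121.8] 7941
carton side 2247 [64.4 65.2 66. ]
4012 mean [ 598.4 -111.2  114.3] rect [ 598.7 -111.4] [30.1 29.9] 88.5
```

One turn done: the guide moved about 14.5 mm, the carton (side at 65.2) has not moved and the crank is still seated. Two more turns follow.

servo_tool([
  {"xyz": [-0.0155, -0.002, 0], "twist": [0, 0, 0], "jaw": 0},
  {"xyz": [-0.03, -0.008, 0], "twist": [0, 0, 0], "jaw": 0},
  {"xyz": [-0.0425, -0.0175, 0], "twist": [0, 0, 0], "jaw": 0},
  {"xyz": [-0.052, -0.03, 0], "twist": [0, 0, 0], "jaw": 0},
  {"xyz": [-0.058, -0.0445, 0], "twist": [0, 0, 0], "jaw": 0},
  {"xyz": [-0.06, -0.06, 0], "twist": [0, 0, 0], "jaw": 0},
  {"xyz": [-0.058, -0.0755, 0], "twist": [0, 0, 0], "jaw": 0},
  {"xyz": [-0.052, -0.09, 0], "twist": [0, 0, 0], "jaw": 0},
  {"xyz": [-0.0425, -0.1025, 0], "twist": [0, 0, 0], "jaw": 0},
  {"xyz": [-0.03, -0.112, 0], "twist": [0, 0, 0], "jaw": 0},
  {"xyz": [-0.0155, -0.118, 0], "twist": [0, 0, 0], "jaw": 0},
  {"xyz": [0, -0.12, 0], "twist": [0, 0, 0], "jaw": 0},
])

```text
clock: 10.78
tcp_pos: [0.5355, -0.1091, 0.1089]
orientation: [0.002, 0.727, 0.687, -0.001]
wrist_force: [1.9, -4.6, 2.7]
finger_gap: 0.0208
```

servo_tool([
  {"xyz": [0.0155, 0.002, 0], "twist": [0, 0, 0], "jaw": 0},
  {"xyz": [0.03, 0.008, 0], "twist": [0, 0, 0], "jaw": 0},
  {"xyz": [0.0425, 0.0175, 0], "twist": [0, 0, 0], "jaw": 0},
  {"xyz": [0.052, 0.03, 0], "twist": [0, 0, 0], "jaw": 0},
  {"xyz": [0.058, 0.0445, 0], "twist": [0, 0, 0], "jaw": 0},
  {"xyz": [0.06, 0.06, 0], "twist": [0, 0, 0], "jaw": 0},
  {"xyz": [0.058, 0.0755, 0], "twist": [0, 0, 0], "jaw": 0},
  {"xyz": [0.052, 0.09, 0], "twist": [0, 0, 0], "jaw": 0},
  {"xyz": [0.0425, 0.1025, 0], "twist": [0, 0, 0], "jaw": 0},
  {"xyz": [0.03, 0.112, 0], "twist": [0, 0, 0], "jaw": 0},
  {"xyz": [0.0155, 0.118, 0], "twist": [0, 0, 0], "jaw": 0},
  {"xyz": [0, 0.12, 0], "twist": [0, 0, 0], "jaw": 0},
])

```text
clock: 11.78
tcp_pos: [0.6564, -0.1125, 0.1087]
orientation: [-0.0, 0.725, 0.689, 0.001]
wrist_force: [-0.5, 4.8, 6.4]
finger_gap: 0.0212
```

servo_tool([
  {"xyz": [-0.0155, -0.002, 0], "twist": [0, 0, 0], "jaw": 0},
  {"xyz": [-0.03, -0.008, 0], "twist": [0, 0, 0], "jaw": 0},
  {"xyz": [-0.0425, -0.0175, 0], "twist": [0, 0, 0], "jaw": 0},
  {"xyz": [-0.052, -0.03, 0], "twist": [0, 0, 0], "jaw": 0},
  {"xyz": [-0.058, -0.0445, 0], "twist": [0, 0, 0], "jaw": 0},
  {"xyz": [-0.06, -0.06, 0], "twist": [0, 0, 0], "jaw": 0},
  {"xyz": [-0.058, -0.0755, 0], "twist": [0, 0, 0], "jaw": 0},
  {"xyz": [-0.052, -0.09, 0], "twist": [0, 0, 0], "jaw": 0},
  {"xyz": [-0.0425, -0.1025, 0], "twist": [0, 0, 0], "jaw": 0},
  {"xyz": [-0.03, -0.112, 0], "twist": [0, 0, 0], "jaw": 0},
  {"xyz": [-0.0155, -0.118, 0], "twist": [0, 0, 0], "jaw": 0},
  {"xyz": [0, -0.12, 0], "twist": [0, 0, 0], "jaw": 0},
])

```text
clock: 12.78
tcp_pos: [0.5355, -0.1086, 0.1088]
orientation: [0.002, 0.727, 0.687, -0.001]
wrist_force: [1.7, -4.4, 2.2]
finger_gap: 0.021
```

servo_tool([
  {"xyz": [0.0155, 0.002, 0], "twist": [0, 0, 0], "jaw": 0},
  {"xyz": [0.03, 0.008, 0], "twist": [0, 0, 0], "jaw": 0},
  {"xyz": [0.0425, 0.0175, 0], "twist": [0, 0, 0], "jaw": 0},
  {"xyz": [0.052, 0.03, 0], "twist": [0, 0, 0], "jaw": 0},
  {"xyz": [0.058, 0.0445, 0], "twist": [0, 0, 0], "jaw": 0},
  {"xyz": [0.06, 0.06, 0], "twist": [0, 0, 0], "jaw": 0},
  {"xyz": [0.058, 0.0755, 0], "twist": [0, 0, 0], "jaw": 0},
  {"xyz": [0.052, 0.09, 0], "twist": [0, 0, 0], "jaw": 0},
  {"xyz": [0.0425, 0.1025, 0], "twist": [0, 0, 0], "jaw": 0},
  {"xyz": [0.03, 0.112, 0], "twist": [0, 0, 0], "jaw": 0},
  {"xyz": [0.0155, 0.118, 0], "twist": [0, 0, 0], "jaw": 0},
  {"xyz": [0, 0.12, 0], "twist": [0, 0, 0], "jaw": 0},
])

```text
clock: 13.78
tcp_pos: [0.6565, -0.112, 0.1087]
orientation: [-0.0, 0.725, 0.689, 0.001]
wrist_force: [0.0, 4.3, 7.3]
finger_gap: 0.021
```

```bash
python3 - <<'E'
from h import *
s=env.get_state(); print(s["clock"],s["tcp_pos"],s["wrist_force"])
c=grab("wrist","w6"); W=gap(c); rect(W,(.598,-.1117),.024,.108,.12)
z=W[...,2]; n=np.array([np.sin(np.radians(2.35)),np.cos(np.radians(2.35))])
A=W[...,:2]@n*1000;B=W[...,:2]@[n[1],-n[0]]*1000
for nm in("w4","w5","w6"):
    W=wcloud(dict(np.load(nm+".npz"))); z=W[...,2]; A=W[...,:2]@n*1000;B=W[...,:2]@[n[1],-n[0]]*1000
    m=(z>.0705)&(z<.0765)&(abs(B-632)<70)&(A>-5)&(A<75); print(nm,np.histogram(A[m],bins=np.arange(-4,72,2)))
E
```

```text
13.7833 [ 0.65646417 -0.1119907   0.10868413] [0.00768902 4.30097462 7.33059458]
guide inner [45.4 53.1 66.2] 4842 carton [ 64.3  78.7 123.6] 8292
carton side 2263 [64.5 65.2 66. ]
4044 mean [ 598.5 -111.2  114.4] rect [ 598.9 -111.3] [30.3 30. ] 89.8
w4 (array([  0,   0, 131, 254, 247, 241, 243, 243, 145,   0,   0,   0,   0,
         0,   0,   0,   0,   0,   0,   0,   0,   0,   0,   0,   0,   0,
         0,   0,   0,   0,   0,   0,   0,   2, 340,  20,   0]), array([-4, -2,  0,  2,  4,  6,  8, 10, 12, 14, 16, 18, 20, 22, 24, 26, 28,
       30, 32, 34, 36, 38, 40, 42, 44, 46, 48, 50, 52, 54, 56, 58, 60, 62,
       64, 66, 68, 70]))
w5 (array([  0,   0,   0,   0,   0,   0,   0,   0,   0, 157, 685, 465, 470,
       453, 446, 369,  17,   0,   0,   0,   0,   0,   0,   0,   0,   0,
         0,   0,   0,   0,   0,   0,   0,   5, 774,  83,   0]), array([-4, -2,  0,  2,  4,  6,  8, 10, 12, 14, 16, 18, 20, 22, 24, 26, 28,
       30, 32, 34, 36, 38, 40, 42, 44, 46, 48, 50, 52, 54, 56, 58, 60, 62,
       64, 66, 68, 70]))
w6 (array([  0,   0,   0,   0,   0,   0,   0,   0,   0,   0,   0,   0,   0,
         0,   0,   0,   0,   0,   0,   0,   0,   0,   0,   0, 182, 601,
       400, 378, 378, 369, 276,  14,   0,   7, 787,  92,   0]), array([-4, -2,  0,  2,  4,  6,  8, 10, 12, 14, 16, 18, 20, 22, 24, 26, 28,
       30, 32, 34, 36, 38, 40, 42, 44, 46, 48, 50, 52, 54, 56, 58, 60, 62,
       64, 66, 68, 70]))
```

The gap is now about 7.7 mm. Another 135° should leave about 2 mm.

servo_tool([
  {"xyz": [-0.0155, -0.002, 0], "twist": [0, 0, 0], "jaw": 0},
  {"xyz": [-0.03, -0.008, 0], "twist": [0, 0, 0], "jaw": 0},
  {"xyz": [-0.0425, -0.0175, 0], "twist": [0, 0, 0], "jaw": 0},
  {"xyz": [-0.052, -0.03, 0], "twist": [0, 0, 0], "jaw": 0},
  {"xyz": [-0.058, -0.0445, 0], "twist": [0, 0, 0], "jaw": 0},
  {"xyz": [-0.06, -0.06, 0], "twist": [0, 0, 0], "jaw": 0},
  {"xyz": [-0.058, -0.0755, 0], "twist": [0, 0, 0], "jaw": 0},
  {"xyz": [-0.052, -0.09, 0], "twist": [0, 0, 0], "jaw": 0},
  {"xyz": [-0.0425, -0.1025, 0], "twist": [0, 0, 0], "jaw": 0},
  {"xyz": [-0.0425, -0.1025, 0], "twist": [0, 0, 0], "jaw": 0},
  {"xyz": [-0.0425, -0.1025, 0], "twist": [0, 0, 0], "jaw": 0},
  {"xyz": [-0.0425, -0.1025, 0], "twist": [0, 0, 0], "jaw": 0},
])

```text
clock: 14.83
tcp_pos: [0.55, -0.1506, 0.1088]
orientation: [0.0, 0.726, 0.688, -0.001]
wrist_force: [-4.3, -1.5, 10.2]
finger_gap: 0.021
```

```bash
python3 - <<'E'
from h import *
s=env.get_state(); print(s["clock"],s["tcp_pos"],s["wrist_force"]); p=s["tcp_pos"][:2]-[.598,-.1117]; print(np.degrees(np.arctan2(p[1],p[0])))
c=grab("wrist","w7"); gap(c)
n=np.array([np.sin(np.radians(2.35)),np.cos(np.radians(2.35))])
W=wcloud(c); z=W[...,2]; A=W[...,:2]@n*1000;B=W[...,:2]@[n[1],-n[0]]*1000
for lo,hi in((.0705,.0765),(.08,.098)):
    m=(z>lo)&(z<hi)&(abs(B-632)<70)&(A>45)&(A<75); print(np.histogram(A[m],bins=np.arange(46,72,1)))
rect(W,(.598,-.1117),.024,.108,.12)
a=c["color"][40:220,200:400]; save(cv2.resize(a,(660,594),interpolation=cv2.INTER_CUBIC),"w7.png")
E
```

```text
14.8333 [ 0.55004418 -0.15057848  0.10881468] [-4.26402896 -1.54156795 10.23715259]
-140.96781945971426
guide inner [51.1 57.7 66.2] 1949 carton [ 64.2  81.8 138.3] 3528
carton side 1148 [64.4 65.2 66.1]
(array([  0,   0,   0,   0,  18, 146, 126,  97,  83,  74,  83,  67,  77,
        85,  73,  71,  74,  39, 124, 202,  60,   1,   0,   0,   0]), array([46, 47, 48, 49, 50, 51, 52, 53, 54, 55, 56, 57, 58, 59, 60, 61, 62,
       63, 64, 65, 66, 67, 68, 69, 70, 71]))
(array([  0,   0,   0,   0,   0,   0,   0,   0,   0,   0,   0,   0,   0,
         0,   0,   0,   0,  41, 521, 801, 207,   8,   1,   0,   0]), array([46, 47, 48, 49, 50, 51, 52, 53, 54, 55, 56, 57, 58, 59, 60, 61, 62,
       63, 64, 65, 66, 67, 68, 69, 70, 71]))
0 mean [nan nan nan] rect [0. 0.] [0. 0.] 0.0h.py:26: RuntimeWarning: Mean of empty slice.
  r=cv2.minAreaRect(P[:,:2].astype(np.float32)*1000); print(len(P),"mean",(P.mean(0)*1000).round(1),"rect",np.round(r[0],1),np.round(r[1],1),round(r[2],1)); return P
  ret = um.true_divide(
```

View pics/w7.png

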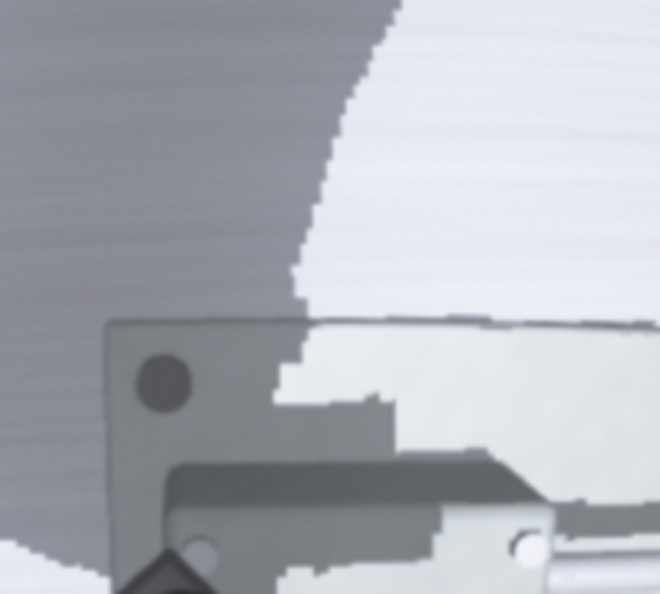

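The guide's top band now spans about 51 to 63 mm and the carton side is at 65.2 mm, so the gap is about 2 mm and the carton has not moved. This picture shows only the housing; the crank's counterweight is at (165,575). I release the handle and go up.

servo_tool([
  {"xyz": [0, 0, 0], "twist": [0, 0, 0], "jaw": 0.5},
  {"xyz": [0, 0, 0], "twist": [0, 0, 0], "jaw": 0.5},
  {"xyz": [0, 0, 0], "twist": [0, 0, 0], "jaw": 0.5},
  {"xyz": [0, 0, -0.02], "twist": [0, 0, 0], "jaw": 0.5},
  {"xyz": [0, 0, -0.05], "twist": [0, 0, 0], "jaw": 0.5},
  {"xyz": [0, 0, -0.09], "twist": [0, 0, 0], "jaw": 0.5},
  {"xyz": [0, 0, -0.11], "twist": [0, 0, 0], "jaw": 0.5},
  {"xyz": [0, 0, -0.11], "twist": [0, 0, 0], "jaw": 0.5},
])

```text
clock: 15.55
tcp_pos: [0.5536, -0.1515, 0.2227]
orientation: [0.004, 0.726, 0.688, 0.002]
wrist_force: [-0.6, 0.0, 0.5]
finger_gap: 0.0426
```

```bash
python3 - <<'E'
from h import *
s=env.get_state(); print(s["clock"],s["tcp_pos"],s["orientation"],s["joint_pos"])
c=grab("wrist","w8"); W=wcloud(c); rect(W,(.5985,-.1115),.024,.108,.12); rect(W,(.550,-.1506),.02,.15,.162)
plan([.5985,-.1115,.22],-49)
E
```

```text
15.55 [ 0.55357565 -0.15145365  0.22274205] [0.00400208 0.72576182 0.68793267 0.00155394] [-4.06745114e-01  3.06212748e-01  1.53908352e-02  1.27139330e+00
 -3.00800864e-04 -3.53241029e-01]
703 mean [ 593.  -112.7  113.9] rect [ 597.8 -110.8] [30.1 29.8] 40.8
653 mean [ 551.  -149.9  156.8] rect [ 551.9 -149.9] [20.6 20.9] 45.0
xyz [0.042  0.0436 0.0002] twist [ 0.0049 -0.0047  2.3724]
```

servo_tool([
  {"xyz": [0.01, 0.01, 0], "twist": [0, 0, 0.12], "jaw": 0.6},
  {"xyz": [0.02, 0.02, 0], "twist": [0, 0, 0.24], "jaw": 0.7},
  {"xyz": [0.03, 0.03, 0], "twist": [0, 0, 0.36], "jaw": 0.7},
  {"xyz": [0.04, 0.04, 0], "twist": [0, 0, 0.48], "jaw": 0.7},
  {"xyz": [0.042, 0.0436, 0], "twist": [0, 0, 0.6], "jaw": 0.7},
  {"xyz": [0.042, 0.0436, 0], "twist": [0, 0, 0.72], "jaw": 0.7},
  {"xyz": [0.042, 0.0436, 0], "twist": [0, 0, 0.84], "jaw": 0.7},
  {"xyz": [0.042, 0.0436, 0], "twist": [0, 0, 0.96], "jaw": 0.7},
  {"xyz": [0.042, 0.0436, 0], "twist": [0, 0, 1.08], "jaw": 0.7},
  {"xyz": [0.042, 0.0436, 0], "twist": [0, 0, 1.2], "jaw": 0.7},
  {"xyz": [0.042, 0.0436, 0], "twist": [0, 0, 1.32], "jaw": 0.7},
  {"xyz": [0.042, 0.0436, 0], "twist": [0, 0, 1.4], "jaw": 0.7},
])

```text
clock: 16.6
tcp_pos: [0.596, -0.1106, 0.2154]
orientation: [-0.0, 0.998, 0.056, -0.002]
wrist_force: [-0.6, 0.5, -0.4]
finger_gap: 0.0597
```

servo_tool([
  {"xyz": [0, 0, 0], "twist": [0, 0, 0.12], "jaw": 0.7},
  {"xyz": [0, 0, 0], "twist": [0, 0, 0.24], "jaw": 0.7},
  {"xyz": [0, 0, 0], "twist": [0, 0, 0.36], "jaw": 0.7},
  {"xyz": [0, 0, 0], "twist": [0, 0, 0.48], "jaw": 0.7},
  {"xyz": [0, 0, 0], "twist": [0, 0, 0.6], "jaw": 0.7},
  {"xyz": [0, 0, 0], "twist": [0, 0, 0.72], "jaw": 0.7},
  {"xyz": [0, 0, 0], "twist": [0, 0, 0.84], "jaw": 0.7},
  {"xyz": [0, 0, 0], "twist": [0, 0, 0.94], "jaw": 0.7},
  {"xyz": [0, 0, 0], "twist": [0, 0, 0.98], "jaw": 0.7},
  {"xyz": [0, 0, 0], "twist": [0, 0, 0.98], "jaw": 0.7},
  {"xyz": [0, 0, 0], "twist": [0, 0, 0.98], "jaw": 0.7},
])

```text
clock: 17.52
tcp_pos: [0.5963, -0.1108, 0.216]
orientation: [0.0, 0.909, -0.418, -0.001]
wrist_force: [-0.2, -0.3, 0.1]
finger_gap: 0.0599
```

```bash
python3 - <<'E'
from h import *
s=env.get_state(); print(s["clock"],s["tcp_pos"],s["orientation"],s["joint_pos"][5],s["finger_gap"])
c=grab("wrist","w9"); W=wcloud(c); P=rect(W,(.5985,-.1115),.027,.108,.12); H=rect(W,(.552,-.150),.02,.15,.162); d=H.mean(0)-P.mean(0); print(np.degrees(np.arctan2(d[1],d[0])))
plan([.5985,-.1115,.078],-49.5)
E
```

```text
17.5167 [ 0.5963108  -0.11079121  0.21603582] [ 3.36124010e-04  9.08649101e-01 -4.17559129e-01 -1.03483564e-03] 2.1165407807192924 0.05994333375649342
1202 mean [ 599.3 -110.   114. ] rect [ 598.9 -110.6] [29.7 29.5] 40.4
557 mean [ 554.3 -148.1  156.4] rect [ 552.8 -149.4] [20.7 22. ] 38.5
-139.76733504055952
xyz [ 0.0019 -0.0013  0.1384] twist [0.0012 0.0011 0.0023]
```

servo_tool([
  {"xyz": [0.002, -0.001, 0.03], "twist": [0, 0, 0], "jaw": 0.7},
  {"xyz": [0.002, -0.001, 0.065], "twist": [0, 0, 0], "jaw": 0.7},
  {"xyz": [0.002, -0.001, 0.1], "twist": [0, 0, 0], "jaw": 0.7},
  {"xyz": [0.002, -0.001, 0.125], "twist": [0, 0, 0], "jaw": 0.7},
  {"xyz": [0.002, -0.001, 0.137], "twist": [0, 0, 0], "jaw": 0.7},
  {"xyz": [0.002, -0.001, 0.137], "twist": [0, 0, 0], "jaw": 0.7},
  {"xyz": [0.002, -0.001, 0.137], "twist": [0, 0, 0], "jaw": 0.4},
  {"xyz": [0.002, -0.001, 0.137], "twist": [0, 0, 0], "jaw": 0},
  {"xyz": [0.002, -0.001, 0.137], "twist": [0, 0, 0], "jaw": 0},
  {"xyz": [0.002, -0.001, 0.137], "twist": [0, 0, 0], "jaw": 0},
  {"xyz": [0.002, -0.001, 0.137], "twist": [0, 0, 0], "jaw": 0},
], squeeze=60)

```text
clock: 18.48
tcp_pos: [0.5997, -0.1118, 0.0825]
orientation: [-0.0, 0.908, -0.418, 0.001]
wrist_force: [-3.1, 3.2, 6.5]
finger_gap: 0.0291
```

servo_tool([
  {"xyz": [0, 0, -0.005], "twist": [0, 0, 0], "jaw": 0},
  {"xyz": [0, 0, -0.01], "twist": [0, 0, 0], "jaw": 0},
  {"xyz": [0, 0, -0.016], "twist": [0, 0, 0], "jaw": 0},
  {"xyz": [0, 0, -0.022], "twist": [0, 0, 0], "jaw": 0},
  {"xyz": [0, 0, -0.03], "twist": [0, 0, 0], "jaw": 0},
  {"xyz": [0, 0, -0.045], "twist": [0, 0, 0], "jaw": 0},
  {"xyz": [0, 0, -0.07], "twist": [0, 0, 0], "jaw": 0},
  {"xyz": [0, 0, -0.1], "twist": [0, 0, 0], "jaw": 0},
  {"xyz": [0, 0, -0.1], "twist": [0, 0, 0], "jaw": 0},
  {"xyz": [0, 0, -0.1], "twist": [0, 0, 0], "jaw": 0},
])

```text
clock: 19.32
tcp_pos: [0.6007, -0.113, 0.1835]
orientation: [0.0, 0.908, -0.418, 0.003]
wrist_force: [-0.7, 0.4, -3.8]
finger_gap: 0.0293
```

```bash
python3 - <<'E'
from h import *
s=env.get_state(); print(s["clock"],s["tcp_pos"],s["wrist_force"],s["finger_gap"])
c=dict(np.load("top0.npz")); W=cloud(c); z=W[...,2]; m=np.zeros(z.shape,bool); m[150:240,345:425]=1; m&=(z>.0145)&(z<.03); 
mm=m.astype(np.uint8); n,l,st,_=cv2.connectedComponentsWithStats(mm); k=1+np.argmax(st[1:,4]); P=W[l==k]; print(cv2.minAreaRect(P[:,:2].astype(np.float32)*1000),len(P))
plan([.469,-.338,.19],-49.5)
grab("top","t10")
E
```

```text
19.3167 [ 0.6006991  -0.11296126  0.18352335] [-0.6597662   0.39947303 -3.78243209] 0.029297426321818542
((469.74322509765625, -335.2073974609375), (190.0338897705078, 151.65748596191406), 10.020946502685547) 536
xyz [ 0.0855  0.2463 -0.0065] twist [-0.0023 -0.006   0.0005]
```

The crank is off the spindle. The tray centre measures (470,-335) at 190 x 152 mm, which fits. I carry the crank there and lower it.

servo_tool([
  {"xyz": [0.01, 0.03, 0], "twist": [0, 0, 0], "jaw": 0},
  {"xyz": [0.022, 0.065, 0], "twist": [0, 0, 0], "jaw": 0},
  {"xyz": [0.034, 0.1, 0], "twist": [0, 0, 0], "jaw": 0},
  {"xyz": [0.046, 0.135, 0], "twist": [0, 0, 0], "jaw": 0},
  {"xyz": [0.058, 0.17, 0], "twist": [0, 0, 0], "jaw": 0},
  {"xyz": [0.07, 0.205, 0], "twist": [0, 0, 0], "jaw": 0},
  {"xyz": [0.08, 0.232, 0], "twist": [0, 0, 0], "jaw": 0},
  {"xyz": [0.084, 0.244, 0], "twist": [0, 0, 0], "jaw": 0},
  {"xyz": [0.084, 0.244, 0.03], "twist": [0, 0, 0], "jaw": 0},
  {"xyz": [0.084, 0.244, 0.065], "twist": [0, 0, 0], "jaw": 0},
  {"xyz": [0.084, 0.244, 0.1], "twist": [0, 0, 0], "jaw": 0},
  {"xyz": [0.084, 0.244, 0.1], "twist": [0, 0, 0], "jaw": 0},
])

```text
clock: 20.37
tcp_pos: [0.4635, -0.3299, 0.0726]
orientation: [-0.002, 0.908, -0.418, -0.007]
wrist_force: [-1.7, 2.2, -4.5]
finger_gap: 0.0293
```

servo_tool([
  {"xyz": [0, 0, 0.02], "twist": [0, 0, 0], "jaw": 0},
  {"xyz": [0, 0, 0.035], "twist": [0, 0, 0], "jaw": 0},
  {"xyz": [0, 0, 0.042], "twist": [0, 0, 0], "jaw": 0},
  {"xyz": [0, 0, 0.046], "twist": [0, 0, 0], "jaw": 0},
  {"xyz": [0, 0, 0.046], "twist": [0, 0, 0], "jaw": 0},
  {"xyz": [0, 0, 0.046], "twist": [0, 0, 0], "jaw": 0},
])

```text
clock: 20.87
tcp_pos: [0.469, -0.3348, 0.0358]
orientation: [0.0, 0.908, -0.418, 0.001]
wrist_force: [0.4, 0.3, -2.5]
finger_gap: 0.0295
```

```bash
python3 - <<'E'
from h import *
s=env.get_state(); print(s["clock"],s["tcp_pos"],s["wrist_force"],s["finger_gap"])
plan([.4697,-.3352,.0265],-49.5)
E
```

```text
20.8667 [ 0.46903479 -0.33484837  0.03578646] [ 0.42384213  0.29109351 -2.54910118] 0.02952624028889565
xyz [ 0.0007 -0.0003  0.0093] twist [-0.0002 -0.002   0.0012]
```

servo_tool([
  {"xyz": [0, 0, 0.003], "twist": [0, 0, 0], "jaw": 0},
  {"xyz": [0, 0, 0.006], "twist": [0, 0, 0], "jaw": 0},
  {"xyz": [0, 0, 0.008], "twist": [0, 0, 0], "jaw": 0},
  {"xyz": [0, 0, 0.01], "twist": [0, 0, 0], "jaw": 0},
  {"xyz": [0, 0, 0.01], "twist": [0, 0, 0], "jaw": 0},
  {"xyz": [0, 0, 0.01], "twist": [0, 0, 0], "jaw": 0},
])

```text
clock: 21.37
tcp_pos: [0.4687, -0.3348, 0.0265]
orientation: [0.0, 0.908, -0.418, 0.001]
wrist_force: [-2.4, 2.2, 6.4]
finger_gap: 0.0292
```

It has touched the floor. I release and retreat.

servo_tool([
  {"xyz": [0, 0, 0], "twist": [0, 0, 0], "jaw": 0.4},
  {"xyz": [0, 0, 0], "twist": [0, 0, 0], "jaw": 0.6},
  {"xyz": [0, 0, 0], "twist": [0, 0, 0], "jaw": 0.6},
  {"xyz": [0, 0, 0], "twist": [0, 0, 0], "jaw": 0.6},
  {"xyz": [0, 0, -0.02], "twist": [0, 0, 0], "jaw": 0.6},
  {"xyz": [0, 0, -0.05], "twist": [0, 0, 0], "jaw": 0.6},
  {"xyz": [0, 0, -0.09], "twist": [0, 0, 0], "jaw": 0.6},
  {"xyz": [0, 0, -0.13], "twist": [0, 0, 0], "jaw": 0.6},
  {"xyz": [0, 0, -0.17], "twist": [0, 0, 0], "jaw": 0.6},
  {"xyz": [0, 0, -0.17], "twist": [0, 0, 0], "jaw": 0.6},
])

```text
clock: 22.2
tcp_pos: [0.4716, -0.3374, 0.2037]
orientation: [0.002, 0.908, -0.418, 0.007]
wrist_force: [1.1, -1.0, 0.8]
finger_gap: 0.0516
```

```bash
python3 - <<'E'
from h import *
c=grab("wrist","w11"); W=wcloud(c); rect(W,(.4697,-.3352),.027,.05,.066); 
t=grab("top","t11"); Z=cloud(t); z=Z[...,2]; n=np.array([np.sin(np.radians(2.35)),np.cos(np.radians(2.35))])
for nm in("top0","t11"):
    Z=cloud(dict(np.load(nm+".npz"))); z=Z[...,2]; A=Z[...,:2]@n*1000;B=Z[...,:2]@[n[1],-n[0]]*1000; k=abs(B-632)<80
    for q,lo,hi,a,b in(("guide",.068,.078,-30,66),("carton",.095,.106,40,170)):
        m=k&(z>lo)&(z<hi)&(A>a)&(A<b); print(nm,q,m.sum(), np.percentile(A[m],[1,50,99]).round(1) if m.any() else "")
save(np.hstack([cv2.resize(c["color"],(400,300)),cv2.resize(t["color"][60:210,200:400],(400,300))]),"end.png")
E
```

```text
908 mean [ 468.4 -333.3   58. ] rect [ 467.9 -333.9] [30.1 29.4] 39.9
top0 guide 316 [ 1.5  7.6 65. ]
top0 carton 2194 [ 65.4 104.8 144.2]
t11 guide 314 [51.8 57.8 65. ]
t11 carton 2186 [ 65.4 104.8 144.1]
```

View pics/end.png

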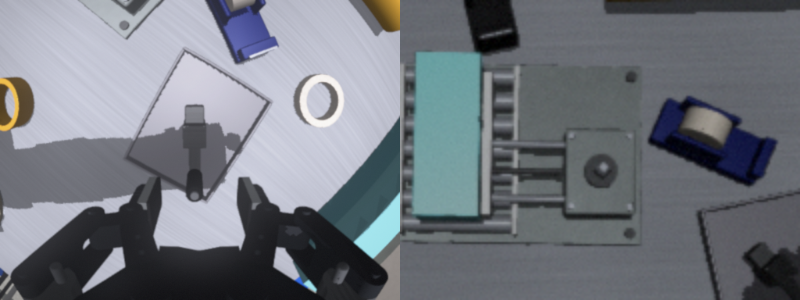

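The crank stands upright in the tray with its hub top at 58 mm. The guide is beside the carton with a gap of 1 to 2 mm, and the carton and dispenser are in place. I hand in.

```bash
python3 -c "
from workcell import env
print(env.hand_in()); s=env.get_state(); print(s['clock'],s['wrist_force'])"
```

```text
the job is handed in; nothing more can be done
None
the job is handed in; nothing more can be done
```

I fitted the largest crank onto the spindle, wound it clockwise about 3.4 turns by its handle, then stood it in the tool tray, released it and handed the job in. The hand-in reports no verdict. The last clock reading was 22.2 s, before the final camera checks.

- **Fit:** the crank was fully down before winding; its hub top measured 114 mm, as it should with the foot on the shoulder. It was still at 114 mm after three turns and after I let go of the handle.
- **Guide gap:** about 1 to 2 mm. The wrist and top cameras differed by less than 1 mm.
- **Carton and dispenser:** the carton's top moved no more than 0.1 mm between the first and last top pictures. The dispenser looked undisturbed, but I judged that by eye and did not measure it.
- **Crank in the tray:** it stands about 2 mm from the tray's centre. Its hub top is at 58 mm, which is the 4 mm floor plus the 54 mm hub, so it is upright on its foot. The fingers are open and clear of it.

No final check failed. Three earlier readings came back empty because the arm or the camera angle hid the crank or spindle.

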